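# Open the safety cap of the shoe-cleaner bottle

### The job

Open the squat square bottle of shoe cleaner standing in its steel cradle: push its safety cap down against the spring, keep it down while you twist it anticlockwise until it comes free, and lift it off straight up. Finish still holding the cap, level and steady, about 8 cm above the bottle's mouth; do not put it down or let go, and leave the other things on the shelf where they are.

Things in the scene. Friction and masses are not known exactly. Their poses are not given: they have to be found in the camera images.
- cap_center (a point): Middle, half-way up, of the push-and-turn cap on the squat white bottle: black ribbed round cap, 52 mm across, 36 high (top 18 mm above this point, rim 18 mm below), 40 g, loose but locked on the neck. z up; x along the thin ridge on its top, parallel to the bottle's x while locked. Grip it round its side: below the rim are 16 mm of free neck above the shoulder (76 x 70 mm).
- cap: The same cap, origin at the centre of its rim; same axes. Kept pressed down, it turns anticlockwise from above (positive about z); beyond 0.75 rad it need not be kept down; from 0.85 rad it lifts straight off; at about 1.13 rad it meets a stop, where it also lifts off. Clockwise it is blocked; unturned it cannot be pulled off.
- bottle_mouth (a point): Centre of the top of the bottle's neck, hidden in the cap, on its axis, 155 mm above the shelf and 6 mm above the locked cap's middle. z up; x is the bottle's x axis.
- bottle: Squat square white bottle, 92 x 82 mm, shoulder 115 mm high, fixed in a low steel cradle (100 x 90 mm, long along x) screwed to the shelf: it neither turns nor lifts. Origin on the shelf under the neck; same axes as bottle_mouth.
- spring_seat (a joint): How far the sprung seat in the neck is pressed, m: 0 up (cap locked, or off), about 0.007 cap fully down on a hard stop. It pushes the cap up with 5 N, rising to 8 N. The cap turns only while pressed at least 0.004, better 0.006.
- key_bowl: Bystander, loose, to be left alone: sky-blue ceramic bowl, 120 mm across, 50 mm high. Origin at the centre of its underside, z up.
- tree_a: Bystander, loose, to be left alone: beech shoe tree with chrome knob, 235 mm long along its x, 62 wide, 44 high. Origin at the centre of its underside, z up.
- tree_b: Bystander, loose, to be left alone: the second beech shoe tree, same as the first. Origin at the centre of its underside, z up.
- polish_tin: Bystander, loose, to be left alone: flat round steel polish tin, 72 mm across, 26 high. Origin at the centre of its underside, z up.
- door_stop: Bystander, loose, to be left alone: grey rubber door stop, 54 mm across, 36 high. Origin at the centre of its underside, z up.
- brush: Bystander, loose, to be left alone: steel-backed clothes brush block, 140 x 45 x 42 mm, long along its x. Origin at the centre of its underside, z up.
- tall_bottle: Bystander, loose, to be left alone: tall slim round white bottle with a narrow black cap, 58 mm across, 180 high; not the one to open. Origin at the centre of its underside, z up.
- shoehorn: Bystander, loose, to be left alone: flat steel shoehorn with a wooden end, 210 mm long along its x, 12 high. Origin at the centre of its underside, z up.
There are look-alikes about, which are no part of the job. What is shaped like the bottle but turquoise is not meant.

How it is judged:
On the way, in this order (a step that is already met when the one before it is completed fails the run):
1. the cap is pushed down at least 3.5 mm, not yet turned (value of joint spring_seat above 0.0035 m and angle between the x axis of cap_center and the x axis of bottle_mouth, either way round below 0.3 rad), for 0.05 s.
2. the cap is twisted at least 0.7 rad while still on the neck (angle between the x axis of cap_center and the x axis of bottle_mouth, either way round above 0.7 rad and z of cap_center in the frame of bottle_mouth below 0.01 m).
At the end, for the whole second after the job is handed in: The cap is off and held in the fingers: its middle 35 to 175 mm above the bottle's mouth, within 35 mm of the mouth's axis, tilted less than 0.3 rad, touching no part of the bottle, moving slower than 30 mm/s (z of cap_center in the frame of bottle_mouth between 0.035 and 0.175 m and horizontal distance between cap_center and bottle_mouth below 0.035 m and angle between cap_center's own z axis and vertical below 0.3 rad and contact force between the fingers and cap above 1 N and contact force between cap and bottle below 0.3 N and linear speed of cap below 0.03 m/s); the arm keeps its last pose, push and grip.
It fails at once if a bystander is moved by more than 30 mm (distance of any of key_bowl, tree_a, tree_b, polish_tin, door_stop, brush, tall_bottle, shoehorn from where it was at the start of the episode above 0.03 m).
It also fails if it takes over 35 s, if anything falls off the work surface, if the arm or the gripper's body presses on something with over 40 N, if the wrist force passes 120 N, or if a joint passes its speed limit or range.

### The arm

A 6-joint arm with a two-finger parallel gripper is mounted at the origin on the work surface. World frame = base frame: x ahead of the robot, y to its left, z up, the work surface at z = 0. Lengths are in m, angles in rad, forces in N, time in s.
With the tool pointing down it reaches from about 0.35 to 0.775 m from the base axis. Payload 7.3 kg.
Tool frame: the origin (TCP) lies at the very end of the fingers, on their centre line; the grasp point (between the pads) lies 19 mm behind it; z points along the fingers, y is the direction in which the jaws open and shut (so a half turn about z gives the same grasp; the last joint's range is limited). The gripper opens to 92 mm and grips with 3 to 60 N. Pads are 19 mm wide; open, the fingers measure 130 mm over their backs; the gripper's body (75 mm by 190 mm) begins 47 mm behind the grasp point.
Start: joints at [0.959, 0.342, 1.524, -0, 1.275, -0.146], TCP at [0.236, 0.469, 0.227] pointing down, gripper open.
Joint ranges: [-2.53, 2.53], [-0.77, 2.02], [0.04, 2.7], [-1, 4.14], [0.28, 2.66], [-3.11, 3.11]. Speed limits (rad/s): [2.57, 2.57, 3.14, 3.14, 3.14, 3.14].

### API

Orientations are given as [roll, pitch, yaw] about the fixed x, y, z axes, in that order (R = Rz(yaw) Ry(pitch) Rx(roll)).
In Python, from cell import robot gives the robot as it stands. The module is installed in compiled form; this text tells all that it offers.
- The arm moves only by the tool carry_out, never from a script. Its argument "series" is a list of rows, each an object with "jaw": the opening in per cent of the stroke, from 0 (shut) to 100 (fully open); "travel": the shift along the tool's x, y, z in units of 60 mm (1.0 is 60 mm), a list of three; "twist": the turn about the tool's z in units of 6 degrees (1.0 is 6 degrees). A call has 1 to 8 rows; each row shifts and turns the commanded pose from where the row before left it, along the tool's axes as they then stand; what a row does not reach is not made up. A row lasts 1/8 s, in which the tool goes at most 62.5 mm and 10.7 degrees, less where a joint would pass 70% of its speed; a pose out of reach is approached as far as the arm can. A call is refused whole if a number of a shift passes 1 or a number of a turn 1, either way. A call with a gripper value outside its range is refused whole. The fingers move at their own pace and stop on an object; "squeeze" is the grip in N (left out, the last holds). Time passes only in rows, so rows that do not move let the fingers close. It gives the time, the measured TCP pose, the force and the opening at its end, in the units of the state.
- robot.observe(): the state, without advancing time (a new reading comes with each control period).
- robot.read_camera(name): name is "scene" or "top"; returns the picture (400x640x3 uint8, blue, green, red); there is no depth.
- robot.calibration(name): a dict with "intrinsics" (3x3 intrinsics, pixels), "cam_to_world" (4x4, takes a point from camera to world coordinates). Camera axes: x right, y up, looking along -z (the intrinsics and any distortion apply to the point x, -y, -z); pixel columns grow to the right and rows downward; lengths in m; the calibration is good to about 2 mm. A picture is of the moment at which its call begins. calibration takes no time and is no camera call.
- robot.hand_in(): hands the job in, once; it reports no verdict.
Trained networks look in the newest picture that a camera, given by its name, has taken for a name from the list of things; names that differ only in an ending like _2 or _b are one class to them, and where a whole thing is asked for, a point or a joint stands for the part that bears it (a point fixed in the world has none). Each returns a list of dicts, best first, with "score" (0 to 1); they miss things now and then, are a little off and sometimes report something else, mostly with a low value. They report only what shows in the picture. A call takes as long as a camera call. They do not tell look-alikes from the thing itself.
- robot.regions_of(camera, query): "pixels" (400x640 bool, what is visible of it) and "xy" ([column, row] in pixels, amid what is visible of it).
The state is a dict: "time": time; "qpos": joint angles; "qvel": joint speeds; "joint_efforts": joint torques, N m; "tool_pos": TCP position; "tool_rot": TCP orientation; "contact_force": force on the tool from outside, world axes, zero at the start; "torque": the same for the moment, N m; "opening": finger opening in m.
Only numpy, scipy, OpenCV 4.12 (cv2) and the standard library are available. Lean on these libraries where they do the work, as an engineer would, in place of code of your own. Each camera call takes 0.05 s, during which the arm holds its last target. There are 200 camera calls.

## Working session

There is one attempt and no reset: what is moved stays moved. The work goes in short steps, Python scripts to look and compute and a tool call to move; the robot and the scene stay as the last step left them, time stands still between calls to the robot, and variables do not carry over. Pictures are saved under pics/ and viewed, about 8 in all and at most 12, crops included, and the job is handed in when it is done.

Besides the shell and the picture viewer there is one more tool, called after "Request:" as name(argument=value, ...), one argument or row to a line, values as JSON. carry_out: Moves the arm, as the interface text tells. Its arguments: {"type":"object","properties":{"series":{"type":"array"},"squeeze":{"type":"number"}},"required":["series"]}

```bash
mkdir -p pics
python3 - <<'E'
from cell import robot
import cv2,numpy as np
for c in("scene","top"):
    im=robot.read_camera(c); cv2.imwrite(f"pics/{c}1.png",im)
    k=robot.calibration(c); print(c,np.round(k["intrinsics"],1).tolist(),np.round(k["cam_to_world"],4).tolist(),[x for x in k])
    for q in("cap","bottle","tall_bottle"):
        for r in robot.regions_of(c,q): print(c,q,r["score"],r["xy"],r["pixels"].sum())
print(robot.observe())
E
```

```text
scene [[431.0, 0.0, 322.6], [0.0, 431.0, 194.1], [0.0, 0.0, 1.0]] [[0.5894, -0.5928, 0.5488, 1.2032], [0.8078, 0.4239, -0.4096, -0.4466], [0.0102, 0.6847, 0.7287, 0.9867], [0.0, 0.0, 0.0, 1.0]] ['intrinsics', 'cam_to_world']
scene cap 0.72 [338.8, 163.8] 354
scene bottle 0.96 [335.5, 187.8] 1339
scene bottle 0.74 [320.0, 148.7] 1074
scene tall_bottle 0.59 [347.0, 271.1] 999
top [[398.7, 0.0, 318.6], [0.0, 398.7, 195.8], [0.0, 0.0, 1.0]] [[-0.0094, 0.9985, -0.0545, 0.5008], [-0.9997, -0.0082, 0.0222, 0.0568], [0.0217, 0.0547, 0.9983, 1.1326], [0.0, 0.0, 0.0, 1.0]] ['intrinsics', 'cam_to_world']
top cap 0.78 [280.3, 223.9] 376
top bottle 0.91 [290.1, 222.6] 857
top bottle 0.7 [258.6, 280.9] 1458
top bottle 0.65 [331.8, 272.1] 1295
top tall_bottle 0.85 [348.8, 123.3] 578
{'time': 0.4, 'qpos': array([ 9.58996737e-01,  3.42120567e-01,  1.52422787e+00,  4.11079676e-06,
        1.27539511e+00, -1.46018080e-01]), 'qvel': array([-3.67804124e-05, -1.78773793e-03, -6.08294947e-04, -1.52422432e-03,
       -3.48834651e-04, -3.28840793e-04]), 'joint_efforts': array([-8.13657916e-04, -4.30713272e+01, -2.44197053e+01,  7.15159695e-02,
        5.02994657e-02, -3.30665671e-05]), 'tool_pos': array([0.23575361, 0.46904645, 0.22663318]), 'tool_rot': array([-3.14144394e+00, -2.58460434e-05,  2.67580994e+00]), 'contact_force': array([-0.27572877,  0.2315029 ,  0.67184048]), 'torque': array([ 0.01778865,  0.00733548, -0.01165756]), 'opening': 0.09211326694129046}
```

View pics/scene1.png

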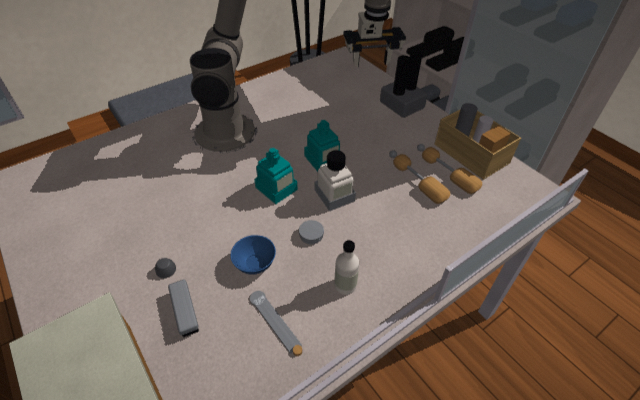

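View pics/top1.png

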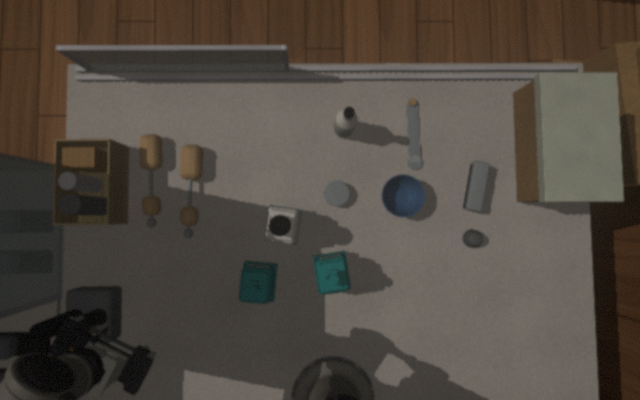

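```bash
cat > h.py <<'E'
import cv2,numpy as np
from cell import robot
from scipy.optimize import minimize
K={c:robot.calibration(c) for c in("scene","top")}
def proj(c,P):
    T=np.linalg.inv(K[c]["cam_to_world"]); p=P@T[:3,:3].T+T[:3,3]; p=p*[1,-1,-1]
    q=p@np.array(K[c]["intrinsics"]).T; return q[:,:2]/q[:,2:]
a=np.linspace(0,2*np.pi,40); C=np.c_[.026*np.cos(a),.026*np.sin(a),0*a]
def hull(c,p):
    return cv2.convexHull(proj(c,np.r_[C+[0,0,.018],C-[0,0,.018]]+p).astype(np.float32))
def fit(m,p0,zfree=True):
    def cost(p):
        s=0
        for c in m:
            b=np.zeros((400*4,640*4),np.uint8); cv2.fillPoly(b,[np.int32(np.round((hull(c,p)+.5)*4))],1)
            M=np.kron(m[c],np.ones((4,4),np.uint8)); s+=1-(b&M).sum()/(b|M).sum()
        return s
    S=np.array(p0)+np.r_[np.zeros((1,3)),.012*np.eye(3)]
    r=minimize(cost,p0,method="Nelder-Mead",options=dict(initial_simplex=S,xatol=3e-4,fatol=1e-3)); return r.x,r.fun
E
python3 - <<'E'
from h import *
m={}
for c in K:
    im=robot.read_camera(c); r=robot.regions_of(c,"cap")[0]; m[c]=r["pixels"].astype(np.uint8); print(c,r["score"],r["xy"])
p,f=fit(m,np.array([.48,.15,.149])); print(p,f)
for c in K:
    im=robot.read_camera(c); x,y=np.int32(proj(c,p[None])[0]); 
    big=cv2.resize(im[y-40:y+60,x-50:x+50],None,fx=4,fy=4,interpolation=2)
    h=np.int32((hull(c,p)-[x-50,y-40]+.5)*4); o=big.copy(); cv2.polylines(o,[h],True,(0,0,255),1)
    (out:=globals().setdefault("o_",[])).append(o)
cv2.imwrite("pics/crop.png",cv2.convertScaleAbs(np.hstack(o_),alpha=1.8,beta=20))
from scipy.spatial.transform import Rotation
s=robot.observe();print(s["tool_pos"],s["tool_rot"])
E
```

```text
scene 0.67 [336.7, 162.4]
top 0.77 [280.2, 222.8]
[0.48632279 0.13257116 0.14916563] 0.13596530231175852
[0.23577347 0.4690829  0.22675187] [3.14150142e+00 1.07345291e-06 2.67580041e+00]
```

View pics/crop.png

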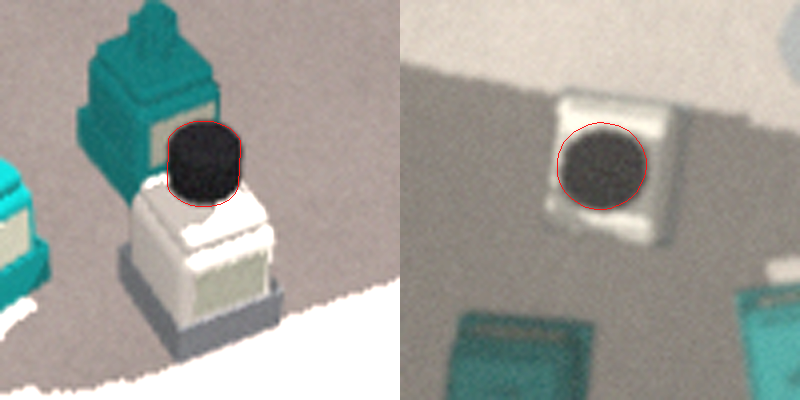

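Candidates: the white squat bottle (scene 336,188; top 280,224), two turquoise ones (scene 276,180 and 322,148), and the tall slim white one (scene 347,271). The squat white one in the steel cradle, with a wide black cap, fits the description. The crop confirms it, and the fitted cap middle [0.486, 0.133, 0.149] matches the 0.149 height it should have.

Request:
carry_out(
  series=[
    {"jaw": 100,"travel": [-0.78,-0.39,0],"twist": 0},
    {"jaw": 100,"travel": [-0.78,-0.39,0],"twist": 0},
    {"jaw": 100,"travel": [-0.78,-0.39,0],"twist": 0},
    {"jaw": 100,"travel": [-0.78,-0.39,0],"twist": 0},
    {"jaw": 100,"travel": [-0.78,-0.39,0],"twist": 0},
    {"jaw": 100,"travel": [-0.78,-0.39,0],"twist": 0},
    {"jaw": 100,"travel": [-0.78,-0.39,0],"twist": 0},
    {"jaw": 100,"travel": [-0.78,-0.39,0],"twist": 0},
  ],
  squeeze=40,
)

```text
time: 1.7
tool_pos: [0.4871, 0.1322, 0.2269]
tool_rot: [3.141, 0.0, 2.676]
contact_force: [0.6, -0.1, -0.3]
opening: 0.092
```

Request:
carry_out(
  series=[
    {"jaw": 100,"travel": [0,0,0.5],"twist": 0},
    {"jaw": 100,"travel": [0,0,0.5],"twist": 0},
    {"jaw": 100,"travel": [0,0,0.35],"twist": 0},
    {"jaw": 100,"travel": [0,0,0.18],"twist": 0},
    {"jaw": 100,"travel": [0,0,0],"twist": 0},
  ],
)

```text
time: 2.33
tool_pos: [0.4861, 0.1337, 0.1347]
tool_rot: [-3.141, -0.001, 2.676]
contact_force: [-0.3, -0.7, 1.1]
opening: 0.0916
```

Run:
```python
from h import *
s=robot.observe();print(s["tool_pos"],s["qpos"],s["contact_force"])
o=[]
for c in K:
    im=robot.read_camera(c); x,y=np.int32(proj(c,np.array([[.486,.133,.149]]))[0])
    o.append(cv2.convertScaleAbs(cv2.resize(im[y-50:y+50,x-50:x+50],None,fx=4,fy=4,interpolation=2),alpha=1.8,beta=20))
cv2.imwrite("pics/down.png",np.hstack(o))
```

```text
[0.48606389 0.13372002 0.13465435] [ 1.16282624e-01  4.01325076e-01  1.71310525e+00  8.62434776e-05
  1.02800562e+00 -9.88867804e-01] [-0.28474217 -0.72077693  1.05306972]
```

View pics/down.png

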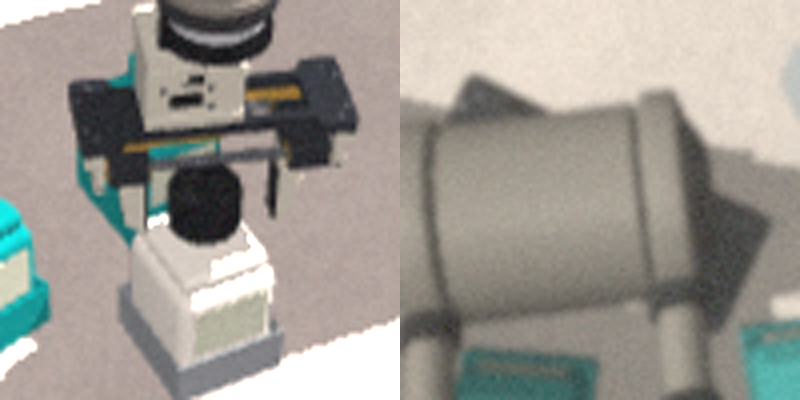

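The scene crop shows the fingers straddling the black cap, at about (205,200) in the crop, and clear of the shoulder. Closing now.

Request:
carry_out(
  series=[
    {"jaw": 0,"travel": [0,0,0],"twist": 0},
    {"jaw": 0,"travel": [0,0,0],"twist": 0},
    {"jaw": 0,"travel": [0,0,0],"twist": 0},
    {"jaw": 0,"travel": [0,0,0],"twist": 0},
    {"jaw": 0,"travel": [0,0,0],"twist": 0},
  ],
  squeeze=45,
)

```text
time: 3.05
tool_pos: [0.4861, 0.1332, 0.135]
tool_rot: [-3.141, 0.0, 2.676]
contact_force: [-1.2, -4.0, 1.9]
opening: 0.0514
```

Gripped, with an opening of about 52 mm. Side force is small. Pressing down.

Request:
carry_out(
  series=[
    {"jaw": 0,"travel": [0,0,0.05],"twist": 0},
    {"jaw": 0,"travel": [0,0,0.04],"twist": 0},
    {"jaw": 0,"travel": [0,0,0.03],"twist": 0},
    {"jaw": 0,"travel": [0,0,0],"twist": 0},
    {"jaw": 0,"travel": [0,0,0],"twist": 0},
  ],
)

```text
time: 3.68
tool_pos: [0.4862, 0.1332, 0.1283]
tool_rot: [-3.141, 0.001, 2.676]
contact_force: [-2.3, -3.7, 7.2]
opening: 0.0518
```

Request:
carry_out(
  series=[
    {"jaw": 0,"travel": [0,0,0.03],"twist": 0},
    {"jaw": 0,"travel": [0,0,0],"twist": 0},
    {"jaw": 0,"travel": [0,0,0],"twist": 0},
  ],
)

```text
time: 4.05
tool_pos: [0.4863, 0.1332, 0.1279]
tool_rot: [3.142, 0.002, 2.676]
contact_force: [-6.3, -3.9, 19.2]
opening: 0.0518
```

The force jumped to 19 N at 7.1 mm of travel, so the cap is on the hard stop. Twisting anticlockwise, which is negative about the downward tool z.

Request:
carry_out(
  series=[
    {"jaw": 0,"travel": [0,0,0],"twist": -0.5},
    {"jaw": 0,"travel": [0,0,0],"twist": -0.8},
    {"jaw": 0,"travel": [0,0,0],"twist": -0.8},
    {"jaw": 0,"travel": [0,0,0],"twist": -0.8},
  ],
)

```text
time: 4.55
tool_pos: [0.4866, 0.1338, 0.1279]
tool_rot: [3.141, 0.002, 2.982]
contact_force: [-5.7, -1.1, 17.4]
opening: 0.0517
```

Request:
carry_out(
  series=[
    {"jaw": 0,"travel": [0,0,0],"twist": -0.8},
    {"jaw": 0,"travel": [0,0,0],"twist": -0.8},
    {"jaw": 0,"travel": [0,0,0],"twist": -0.8},
    {"jaw": 0,"travel": [0,0,0],"twist": -0.8},
    {"jaw": 0,"travel": [0,0,0],"twist": -0.8},
    {"jaw": 0,"travel": [0,0,0],"twist": -0.8},
    {"jaw": 0,"travel": [0,0,0],"twist": -0.8},
    {"jaw": 0,"travel": [0,0,0],"twist": 0},
  ],
)

```text
time: 5.55
tool_pos: [0.4869, 0.1342, 0.1279]
tool_rot: [-3.141, 0.003, -2.716]
contact_force: [-4.7, 0.1, 15.7]
opening: 0.0514
```

```bash
python3 -c "
from cell import robot
s=robot.observe();print(s['torque'],s['contact_force'],s['tool_rot'],s['qpos'][5])"
```

```text
[0.03937767 0.77788813 0.12012735] [-4.67093346  0.08982743 15.70489365] [-3.14139238e+00  3.10607985e-03 -2.71628759e+00] -1.879936012055466
```

Turned 0.89 rad so far with low torque. A little more to allow for slip or play, checking torque for the stop.

Request:
carry_out(
  series=[
    {"jaw": 0,"travel": [0,0,0],"twist": -0.8},
    {"jaw": 0,"travel": [0,0,0],"twist": -0.8},
    {"jaw": 0,"travel": [0,0,0],"twist": -0.5},
    {"jaw": 0,"travel": [0,0,0],"twist": 0},
  ],
)

```text
time: 6.05
tool_pos: [0.4868, 0.1342, 0.128]
tool_rot: [-3.141, 0.003, -2.497]
contact_force: [-5.0, -0.3, 16.9]
opening: 0.0518
```

```bash
python3 -c "
from cell import robot
s=robot.observe();print(s['torque'],s['contact_force'],s['tool_rot'],s['qpos'][5])"
```

```text
[ 0.02699731  0.94918347 -0.13682637] [-5.0145973  -0.28772404 16.87661355] [-3.14086443e+00  2.66034135e-03 -2.49695660e+00] -2.0992941275714974
```

Request:
carry_out(
  series=[
    {"jaw": 0,"travel": [0,0,-0.1],"twist": 0},
    {"jaw": 0,"travel": [0,0,-0.1],"twist": 0},
    {"jaw": 0,"travel": [0,0,-0.1],"twist": 0},
  ],
)

```text
time: 6.42
tool_pos: [0.4861, 0.1338, 0.1439]
tool_rot: [3.141, -0.0, -2.497]
contact_force: [0.6, 0.3, -0.0]
opening: 0.0519
```

The tool is 9 mm above the locked height with no pull, so the cap is free. Lifting it straight up.

Request:
carry_out(
  series=[
    {"jaw": 0,"travel": [0,0,-0.15],"twist": 0},
    {"jaw": 0,"travel": [0,0,-0.25],"twist": 0},
    {"jaw": 0,"travel": [0,0,-0.3],"twist": 0},
    {"jaw": 0,"travel": [0,0,-0.3],"twist": 0},
    {"jaw": 0,"travel": [0,0,-0.2],"twist": 0},
    {"jaw": 0,"travel": [0,0,-0.1],"twist": 0},
    {"jaw": 0,"travel": [0,0,0],"twist": 0},
    {"jaw": 0,"travel": [0,0,0],"twist": 0},
  ],
)

```text
time: 7.42
tool_pos: [0.4859, 0.1336, 0.2213]
tool_rot: [3.141, -0.001, -2.497]
contact_force: [0.0, 0.7, -1.7]
opening: 0.0518
```

Run:
```python
from h import *
im=robot.read_camera("scene"); cv2.imwrite("pics/up.png",cv2.convertScaleAbs(cv2.resize(im[80:230,240:440],None,fx=4,fy=4,interpolation=2),alpha=1.6,beta=20))
for r in robot.regions_of("scene","cap"): print(r["score"],r["xy"])
s=robot.observe();print(s["tool_pos"],s["contact_force"],s["opening"],abs(s["qvel"]).max(),proj("scene",np.array([[.486,.133,.235]])))
```

```text
0.73 [308.8, 235.7]
0.49 [342.3, 143.4]
[0.48595307 0.13364529 0.22134995] [ 0.45735961 -0.19033568 -0.74310235] 0.05163025715020793 0.0021870549025811096 [[336.47464085 137.04061105]]
```

View pics/up.png

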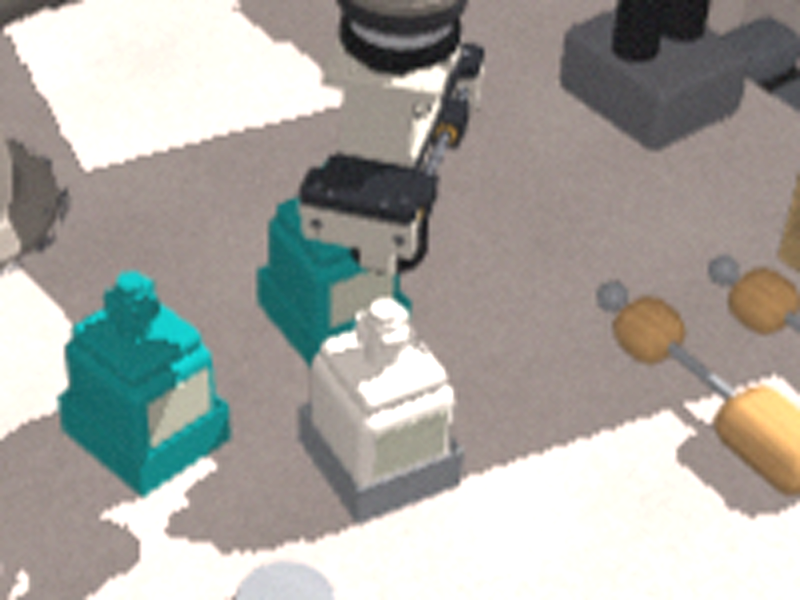

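The picture shows the white neck uncovered at crop (385,320). The cap is in the fingers above it, at crop (405,250), partly hidden by the near finger. The shoe trees, turquoise bottles and tin are undisturbed. All conditions look met, so I am handing in.

```bash
python3 -c "
from cell import robot
print(robot.hand_in()); s=robot.observe(); print(s['time'],s['tool_pos'],s['opening'])"
```

```text
the job is handed in; nothing more can be done
None
the job is handed in; nothing more can be done
```

The cap is off the squat white bottle and held level in the fingers, its middle about 8 cm above the mouth. I handed the job in shortly after 7.4 s of robot time.

- **Press:** I gripped the cap with 45 N and pushed it down 7.1 mm. The force then jumped to 19 N, which marked the hard stop.
- **Twist and lift:** I kept it pressed through 1.11 rad of anticlockwise turn, then lifted it straight up. There was no pull from the bottle.
- **Last checks:** The opening was 51.6 mm, so the cap was still gripped. The tool was level and still, and the outside force was about 1 N. The final picture shows the neck bare with the cap above it. The bystanders in that view (the shoe trees and the part of the tin that shows) looked undisturbed, and the tool never went near the others.
- **One disagreement:** In that last view the cap detector's top hit (0.73, pixel 309,236) was about 100 pixels from where the cap should be, about where the polish tin is, so I took it as false. Its second hit (0.49, pixel 342,143) was about 9 pixels from where the cap should be; the near finger partly hides the cap there.

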